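Zero the abrasive feed dial and set it four clicks open

ROBOT

A 7-joint arm with a two-finger parallel gripper is mounted at the origin on a cart in front of the work surface, level with it; the furniture and walls round the work are solid. World frame = base frame: x ahead of the robot, y to its left, z up, the work surface at z = 0. Lengths are in m, angles in rad, forces in N, time in s.
With the tool pointing down it reaches from about 0.4 to 0.9 m from the base axis. Payload 5.6 kg.
Tool frame: the origin (TCP) lies at the very end of the fingers, on their centre line; the grasp point (between the pads) lies arm.grasp_offset behind it (arm.grasp_offset is the distance from the TCP to the grasp point, in m); z points along the fingers, y is the line along which they close (so a half turn about z gives the same grasp; the last joint's range is limited). The gripper opens to 92 mm and grips with 3 to 60 N. Pads are 20 mm wide; open, the fingers measure 128 mm over their backs; the gripper's body (75 mm by 189 mm) begins 69 mm behind the grasp point.
Start: joints at [1.172, 0.468, -0.012, 1.603, 0.006, 1.071, -0.056], TCP at [0.226, -0.609, 0.215] pointing down, gripper open.
Joint ranges: [-2.53, 2.53], [-0.31, 2.02], [-1.57, 1.55], [0.28, 2.44], [-1.29, 4.43], [0.15, 1.84], [-2.92, 2.92]. Speed limits (rad/s): [2.57, 2.57, 3.14, 3.14, 3.14, 3.14, 3.14].

INTERFACE

Orientations are given as a unit quaternion [x, y, z, w].
In Python, from plant import telemetry, vision, workorder, arm gives the robot as it stands. The module is installed in compiled form; this text tells all that it offers.
- The arm moves only by the tool arm_command, never from a script. Its argument "moves" is a list of rows, each a list of 7 numbers: the opening, from 0 (shut) to 1 (fully open), then the shift along the tool's x, y, z in units of 40 mm (1.0 is 40 mm), then the turn, a rotation vector about the tool's x, y, z in rad. In form: [[jaw, dx, dy, dz, wx, wy, wz], ...]. A call has 1 to 8 rows; each row is the pose to reach, as a shift and turn from the pose commanded when the call began, along the tool's axes at that moment; what a row does not reach only later rows make up. A row lasts 1/10 s, in which the tool goes at most 50 mm and 8.59 degrees, less where a joint would pass 70% of its speed; a pose out of reach is approached as far as the arm can. A call with a gripper value outside its range is refused whole. The fingers move at their own pace and stop on an object; "force" is the grip in N (left out, the last holds). Time passes only in rows, so rows that repeat a pose let the fingers close. It gives the time, the measured TCP pose, the force, the opening and the grip force at its end, in the units of the state.
- telemetry.get_state(): the state, without advancing time (a new reading comes with each control period).
- vision.snapshot(name): name is "side" or "top" or "wrist"; returns (picture, depth): 420x560x3 uint8, red, green, blue; 420x560 float32, m along the optical axis (not along the pixel's ray), 0 where there is no reading.
- vision.camera_model(name): a dict with "fx", "fy", "cx", "cy" (pixels), "k1" (the pictures are not rectified: a ray, as slopes to the right and down, at radius r is drawn at 1 + k1 r^2 times it, then the intrinsics apply), "camera_from_world" (4x4, takes a point from world to camera coordinates); the wrist camera has in their place "tool_from_camera" (4x4, takes a point from camera to tool coordinates, whose origin is the TCP and whose axes are the flange's). Camera axes: x right, y down, z forward; pixel columns grow to the right and rows downward; lengths in m; the calibration is good to about 2 mm. A picture is of the moment at which its call begins: read the wrist's pose just before it. camera_model takes no time and is no camera call.
- workorder.finish_job(): hands the job in; it is judged then, once.
The state is a dict: "clock": time; "joints": joint angles; "qvel": joint speeds; "joint_torque": joint torques, N m; "tool_pos": TCP position; "tcp_rot": TCP orientation; "contact_force": force on the tool from outside, world axes, zero at the start; "moment": the same for the moment, N m; "gripper_width": finger opening in m; "grasp_force": force on a finger pad.
Only numpy, scipy, OpenCV 4.12 (cv2) and the standard library are available. Lean on these libraries where they do the work, as an engineer would, in place of code of your own. Each camera call takes 0.05 s, during which the arm holds its last target. There are 200 camera calls.

TASK

Reset the abrasive metering valve on the bench: turn its large black dial clockwise until it meets its stop, then turn it back exactly four clicks and let it rest in that click. Then slide the little lock in the recessed slot all the way towards the brass hose spigot; the spanner left lying over the slot must go onto the bench top, flat and clear of the valve. Leave the small metal trim dial and the other things round the valve as they are.

Things in the scene. Friction and masses are not known exactly. Their poses are not given: they have to be found in the camera images.
- valve: Grey metering valve, fixed to the bench: a housing 150 (its x) x 190 (its y) x 40 mm high with a flat top; origin at the centre of its underside, its -x side faces the robot at yaw 0. Dial at valve x 30, y 30 mm, trim dial at x 45, y -55 mm. 18 tick marks round the dial, one per click; a longer one on the -x side marks the stop.
- dial (a joint): Angle of the large dial, rad: 0 at its clockwise stop, growing counter-clockwise seen from above, up to 4.19 at the other stop. It clicks every 20 degrees (0.349 rad), first rest at 0; left between two clicks it snaps into the nearer. About 0.08 N m turns it past a click. It cannot turn while the lock is engaged. It starts 4 to 8 clicks from the stop.
- dial_top (a point): Centre of the top face of the large dial, 72 mm above the bench, on its upright turning axis. A black fluted cylinder 44 mm across, from 42 to 72 mm above the bench (foot flange 52 mm across up to 45 mm). A white line on its top runs from the centre to the rim and points at the long tick when the dial is at its stop. Axes turn with the dial.
- lock (a joint): Lock slide, m: 0 = unlocked (the start), 0.012 = fully locked; slides along the valve's +y, towards the hose spigot. About 2 N slides it; it stays where it is left. Inside, a tongue enters the click wheel, so it goes home only when the dial rests in a click.
- lock_top (a point): Centre of the top of the lock's ribbed steel thumb piece: 20 mm (valve x) x 10 mm (valve y, the sliding direction), standing 9 mm up from the slot floor, its top flush with the valve's top, 40 mm above the bench. It starts 6 mm to the -y side of the slot's middle and ends 6 mm to the +y side. Axes as the valve.
- slot_mid (a point): Middle of the floor of the lock slot, 31 mm above the bench, at valve x -45, y 0 mm. The slot is sunk 9 mm into the valve top near its front edge: 30 mm wide (valve x), 120 mm long (valve y), upright walls. Axes as the valve.
- spigot (a point): Outer end of the brass hose spigot, 16 mm thick, that stands 31 mm out of the valve's +y face, 20 mm above the bench, at valve x 30 mm. The bench from 180 to 240 mm to the left (world +y) of the valve's origin, at world x 0.37 to 0.55 m, is free.
- spanner: Steel combination spanner 31 x 173 x 8 mm, about 0.11 kg, loose, lying flat on the valve's top along and over the lock slot at the start. Origin at the centre of its underside, z up, its long axis is y. The straight shank is 12 mm wide (its x from -6 to 6), from y -47 to 59 mm and from 1 to 7 mm above the underside; the open jaw is at -y, the ring at +y, both about 31 mm wide.
- trim_dial (a joint): Turning angle of the small trim dial, rad; 0 at the start. To be left alone.
- trim_top (a point): Centre of the top of the small trim dial, a plain aluminium cylinder 26 mm across, from 40 to 59 mm above the bench.
- spray_can: Standing aerosol can with a red cap, 53 mm across, 175 mm tall, behind the valve (it and the other tall container may have changed places); origin at the centre of its underside. A bystander.
- garnet_jar: Standing jar 70 mm across, 99 mm tall, behind the valve (it and the other tall container may have changed places); origin at the centre of its underside. A bystander.
- grease_tub: Standing tub 86 mm across, 62 mm tall, beside the valve on its -y side; origin at the centre of its underside. A bystander.
- gear: Flat toothed blank 53 mm across, 10 mm thick, lying in front of the valve; origin at the centre of its underside. A bystander.
Mind the look-alikes: they are no part of the job. There is more than one size of the spanner; the job needs the smaller.

How it is judged:
On the way, in this order (a step that is already met when the one before it is completed fails the run):
1. the large dial is at its clockwise stop (value of joint dial below 0.07 rad), for 0.2 s.
2. the large dial stands four clicks back from the stop (value of joint dial between 1.2763 and 1.5163 rad), for 0.3 s.
At the end, for the whole second after the job is handed in: The large dial rests four clicks (1.396 rad, within 0.1) back from its stop, the lock is fully home (within 1.5 mm of its end towards the spigot), and the spanner lies still and flat on the bench top, not touching the valve (value of joint dial between 1.2963 and 1.4963 rad and value of joint lock above 0.0105 m and height (world z) of spanner between -0.006 and 0.006 m and angle between spanner's own z axis and vertical below 0.08 rad and linear speed of spanner below 0.02 m/s and contact force between spanner and valve below 0.05 N).
It fails at once if the small trim dial is turned by more than 0.25 rad (value of joint trim_dial above 0.25 rad or value of joint trim_dial below -0.25 rad).
It fails at once if the can, jar, tub or gear is shifted by more than 25 mm or tipped (distance of any of spray_can, garnet_jar, grease_tub, gear from where it was at the start of the episode above 0.025 m or angle between any of spray_can, garnet_jar, grease_tub, gear's own z axis and vertical above 0.3 rad).
It also fails if it takes over 72 s, if anything falls off the work surface, if the arm or the gripper's body presses on something with over 40 N, if the wrist force passes 120 N, or if a joint passes its speed limit or range.

## Working session

There is one attempt and no reset: what is moved stays moved. The work goes in short steps, Python scripts to look and compute and a tool call to move; the robot and the scene stay as the last step left them, time stands still between calls to the robot, and variables do not carry over. Pictures are saved under pics/ and viewed, at most 13 in all, crops included, and the job is handed in when it is done.

Besides the shell and the picture viewer there is one more tool, called after "Call:" by a JSON object that holds its "method" and its "body", one argument or row to a line. arm_command: Moves the arm, as the interface text tells. Its arguments: {"type":"object","properties":{"moves":{"type":"array","items":{"type":"array","items":{"type":"number"}}},"force":{"type":"number"}},"required":["moves"]}

```bash
mkdir -p pics; cat > h.py <<'E'
import numpy as np, cv2
from plant import telemetry, vision, workorder, arm
from scipy.spatial.transform import Rotation as R
def grab(n):
    s=telemetry.get_state(); p,d=vision.snapshot(n); m=vision.camera_model(n)
    if n=="wrist":
        T=np.eye(4);T[:3,:3]=R.from_quat(s["tcp_rot"]).as_matrix();T[:3,3]=s["tool_pos"]
        W=T@np.array(m["tool_from_camera"])
    else: W=np.linalg.inv(np.array(m["camera_from_world"]))
    return p,d,m,W
def ray(m,W,u,v):
    K=np.array([[m["fx"],0,m["cx"]],[0,m["fy"],m["cy"]],[0,0,1.]])
    q=cv2.undistortPoints(np.array([[[u,v]]],float),K,np.array([m["k1"],0,0,0,0.]))[0,0]
    return W[:3,3],W[:3,:3]@np.array([q[0],q[1],1])
def onz(m,W,u,v,z):
    o,r=ray(m,W,u,v); return o+r*(z-o[2])/r[2]
def pt(m,W,u,v,d):
    o,r=ray(m,W,u,v); return o+r*d
def proj(m,W,P):
    c=np.linalg.inv(W)@np.append(P,1); x,y=c[:2]/c[2]; k=1+m["k1"]*(x*x+y*y)
    return m["fx"]*x*k+m["cx"],m["fy"]*y*k+m["cy"]
def save(n,p): cv2.imwrite("pics/"+n,p[:,:,::-1])
E
python3 - <<'E'
from h import *
import pickle
ims=[]
D={}
for n in("top","side"):
    D[n]=grab(n); ims.append(D[n][0])
pickle.dump(D,open("d0.pkl","wb"))
save("a_top.png",ims[0]);save("a_side.png",ims[1])
print(telemetry.get_state()["clock"],telemetry.get_state()["tcp_rot"],arm.grasp_offset)
for n in D: print(n,D[n][3].round(3).tolist(),D[n][2]["fx"],D[n][2]["k1"])
E
```

```text
0.1 [ 9.84222319e-01  1.76934413e-01 -1.94035785e-04 -7.76822972e-04] 0.0187
top [[-0.025, -0.99, 0.136, 0.46], [-1.0, 0.027, 0.012, 0.071], [-0.016, -0.136, -0.991, 0.976], [0.0, 0.0, 0.0, 1.0]] 402.08355589533915 -0.08610916037891199
side [[0.986, -0.112, 0.122, 0.491], [-0.164, -0.579, 0.798, -0.635], [-0.019, -0.807, -0.59, 0.609], [0.0, 0.0, 0.0, 1.0]] 451.8792118361728 -0.04948817705189896
```

View pics/a_top.png

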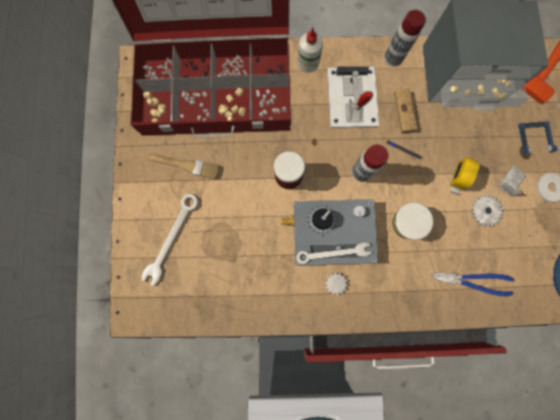

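View pics/a_side.png

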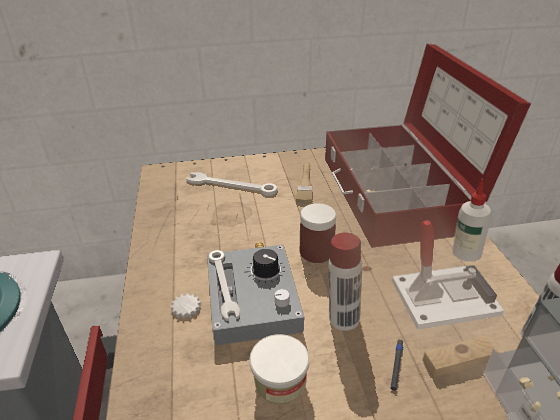

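The top view shows the valve at about (336,232), the dial at (322,219), the trim dial at (361,211) and the brass spigot at (287,221). The small spanner runs from (303,257) to (362,250). The large spanner at (170,240) is the look-alike, as is the second red-capped can at (404,38). The can by the valve is at (370,162), the jar at (290,170), the tub at (413,221) and the gear at (337,284).

```bash
python3 - <<'E'
from h import *
import pickle
D=pickle.load(open("d0.pkl","rb"))
p,d,m,W=D["top"]
def g(u,v,z): return onz(m,W,u,v,z).round(3)
for n,u,v in [("dial",322,219),("trim",361,211),("jar",290,162),("can",376,156),("tub",413,221),("gear",337,284),("ring",303,257),("jaw",362,250),("topL",294,204),("topR",376,199),("botL",295,265),("botR",377,263),("spig",283,221),("bench",230,230)]:
    a=d[v-2:v+3,u-2:u+3]; dd=np.median(a[a>0]); print(n,pt(m,W,u,v,dd).round(3))
c=cv2.resize(p[140:300,260:450],None,fx=4.2,fy=3.7,interpolation=cv2.INTER_CUBIC)
p2,d2,m2,W2=D["side"]
for n,u,v in [("dial",266,258),("trim",282,295),("jar",318,213),("can",345,242),("ring",216,256),("jaw",231,314)]:
    a=d2[v-2:v+3,u-2:u+3]; dd=np.median(a[a>0]); print("S",n,pt(m2,W2,u,v,dd).round(3))
save("b.png",cv2.resize(p2[200:350,160:380],None,fx=3.6,fy=3.6,interpolation=cv2.INTER_CUBIC))
E
```

```text
dial [ 0.561 -0.023  0.074]
trim [ 0.579 -0.115  0.06 ]
jar [0.688 0.046 0.101]
can [ 0.677 -0.129  0.175]
tub [ 0.552 -0.233  0.063]
gear [ 0.413 -0.059  0.012]
ring [0.478 0.021 0.041]
jaw [ 0.49  -0.115  0.048]
topL [0.603 0.038 0.04 ]
topR [ 0.615 -0.165  0.002]
botL [0.46  0.039 0.002]
botR [ 0.459 -0.159  0.002]
spig [0.564 0.065 0.029]
bench [0.549 0.195 0.001]
S dial [ 0.566 -0.032  0.072]
S trim [ 0.581 -0.113  0.058]
S jar [0.68  0.048 0.098]
S can [ 0.674 -0.134  0.175]
S ring [0.478 0.026 0.041]
S jaw [ 0.493 -0.123  0.04 ]
```

View pics/b.png

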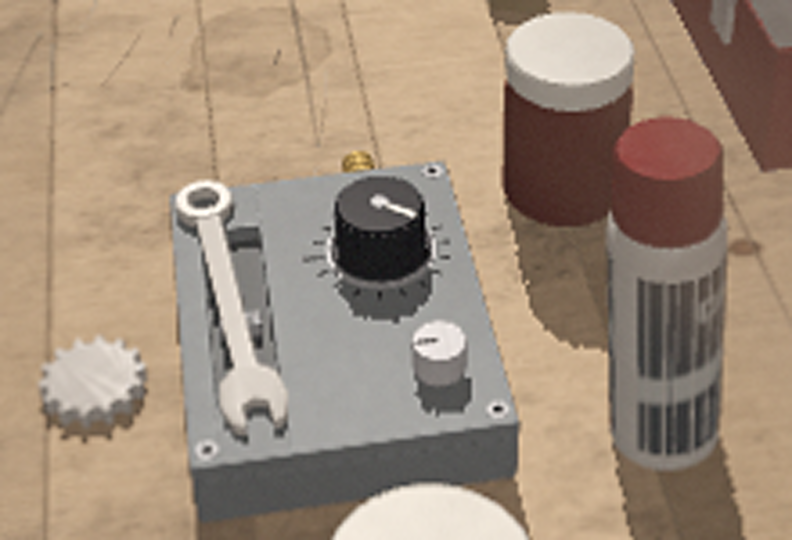

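The crop confirms the choice. The small spanner lies along the slot on the valve, with its ring at (204,204) and its jaw at (255,405). The dial's white line points away from the robot, roughly +x and slightly -y, so it is about 8 clicks from the stop. The lock is the ribbed piece at (255,330). I'll move the wrist camera over the valve now.

Call:
{"method": "arm_command", "body": {
  "moves": [
    [0.4,11,-10.8,-0.9,0,0,-1.2],
    [0.4,11,-10.8,-0.9,0,0,-1.2],
    [0.4,11,-10.8,-0.9,0,0,-1.2],
    [0.4,11,-10.8,-0.9,0,0,-1.2],
    [0.4,11,-10.8,-0.9,0,0,-1.2],
    [0.4,11,-10.8,-0.9,0,0,-1.2],
    [0.4,11,-10.8,-0.9,0,0,-1.2],
    [0.4,11,-10.8,-0.9,0,0,-1.2]
  ]
}}

```text
clock: 0.9
tool_pos: [0.3963, -0.2459, 0.238]
tcp_rot: [0.71, 0.704, -0.0, 0.0]
contact_force: [0.8, 0.1, -0.5]
gripper_width: 0.0368
grasp_force: 0.0
```

```bash
cat >> h.py <<'E'
def to(x,y,z,yaw):
    "print tool-frame delta (40mm units) and turn to a downward pose, tool x at yaw deg"
    s=telemetry.get_state(); q=R.from_quat(s["tcp_rot"]); p=np.array(s["tool_pos"])
    dl=q.inv().apply(np.array([x,y,z])-p)/0.04
    r=(q.inv()*R.from_euler("z",yaw,degrees=True)*R.from_euler("x",180,degrees=True)).as_rotvec()
    a=q.as_matrix()
    print("t",round(s["clock"],2),"pos",p.round(4),"yaw",np.degrees(np.arctan2(a[1,0],a[0,0])).round(1),"j1,j7",s["joints"][0].__round__(2),s["joints"][6].__round__(2),"F",np.round(s["contact_force"],1),"w",round(s["gripper_width"],4)); print("d",dl.round(3),"turn",r.round(4))
E
python3 -c "
from h import *
to(.46,-.06,.25,90)"
```

```text
t 0.9 pos [ 0.3963 -0.2459  0.238 ] yaw 89.5 j1,j7 0.87 0.4 F [ 0.8  0.1 -0.5] w 0.0368
d [ 4.661  1.55  -0.303] turn [-0.0002  0.0003 -0.0091]
```

Call:
{"method": "arm_command", "body": {
  "moves": [
    [0.4,4.6,1.5,-0.3,0,0,0],
    [0.4,4.6,1.5,-0.3,0,0,0],
    [0.4,4.6,1.5,-0.3,0,0,0],
    [0.4,4.6,1.5,-0.3,0,0,0],
    [0.4,4.6,1.5,-0.3,0,0,0],
    [0.4,4.6,1.5,-0.3,0,0,0],
    [0.4,4.6,1.5,-0.3,0,0,0]
  ]
}}

```text
clock: 1.6
tool_pos: [0.4583, -0.066, 0.2495]
tcp_rot: [0.713, 0.701, -0.0, -0.0]
contact_force: [0.4, 0.5, 1.0]
gripper_width: 0.0369
grasp_force: 0.0
```

```bash
python3 - <<'E'
from h import *
import pickle
to(.46,-.06,.25,90)
D=grab("wrist");pickle.dump(D,open("d1.pkl","wb"))
p,d,m,W=D; save("c.png",p); print(W.round(3).tolist())
E
```

```text
t 1.6 pos [ 0.4583 -0.066   0.2495] yaw 89.0 j1,j7 0.6 -0.04 F [0.4 0.5 1. ] w 0.0369
d [ 0.15   0.04  -0.013] turn [-0.001   0.0004 -0.0168]
[[1.0, -0.017, -0.005, 0.459], [-0.018, -0.97, -0.242, 0.002], [-0.001, 0.242, -0.97, 0.42], [0.0, 0.0, 0.0, 1.0]]
```

View pics/c.png

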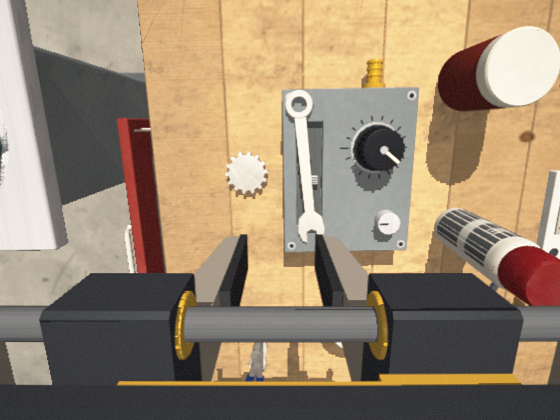

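The wrist view shows the spanner's ring at (299,103) and jaw at (311,227). The lock is at (314,180), the dial centre at (384,150) with its line's end at (399,164), and the trim dial at (387,223). The corner screws are at (290,245), (402,243) and (412,96), and the spigot is at (375,68).

```bash
python3 - <<'E'
from h import *
import pickle
p,d,m,W=pickle.load(open("d1.pkl","rb"))
S=pickle.load(open("d0.pkl","rb"))
def g(n,u,v,z): print(n,onz(m,W,u,v,z).round(4), "depthpt",pt(m,W,u,v,np.median(d[v-1:v+2,u-1:u+2])).round(4))
for a in [("s1",292,245,.04),("s2",402,243,.04),("s3",412,96,.04),("dialc",384,150,.072),("line",399,164,.072),("lock",314,180,.04),("ring",299,103,.048),("shankA",304,140,.047),("shankB",309,200,.047),("trim",387,223,.059),("spig",375,60,.028),("can",538,280,.175),("jar",515,68,.099)]: g(*a)
# contours
g0=cv2.cvtColor(p,cv2.COLOR_RGB2GRAY)
bl=((g0<60)*255).astype(np.uint8); bl[:, :340]=0; bl[:,425:]=0; bl[200:]=0;bl[:100]=0
n,l,st,ce=cv2.connectedComponentsWithStats(bl); i=1+np.argmax(st[1:,4]); print("black",st[i],ce[i],onz(m,W,*ce[i],.06))
# shank: bright, rows 120-205
sel=((g0>170)).astype(np.uint8); 
for v in range(125,210,15):
    us=np.where(sel[v,290:325])[0]+290
    print(v,us.min(),us.max(),onz(m,W,us.mean(),v,.047).round(4))
# dial flat top via depth
P=np.array([pt(m,W,u,v,d[v,u]) for v in range(110,190) for u in range(345,425)])
Tp=P[(P[:,2]>.066)&(P[:,2]<.08)]; print("dialtop",len(Tp),Tp.mean(0),(Tp.min(0)+Tp.max(0))/2)
# valve housing corners by top plane
P=np.array([pt(m,W,u,v,d[v,u]) for v in range(60,270) for u in range(270,430)])
Tv=P[(abs(P[:,2]-.040)<.006)]
print("valve rect",cv2.minAreaRect((Tv[:,:2]*1000).astype(np.float32)),np.median(Tv[:,2]))
E
```

```text
s1 [ 0.47   -0.1407  0.04  ] depthpt [ 0.47   -0.1405  0.0405]
s2 [ 0.6041 -0.1405  0.04  ] depthpt [ 0.6037 -0.1401  0.0412]
s3 [0.6031 0.0301 0.04  ] depthpt [0.603  0.03   0.0403]
dialc [ 0.5659 -0.0254  0.072 ] depthpt [ 0.5655 -0.0253  0.0733]
line [ 0.5825 -0.0403  0.072 ] depthpt [ 0.5939 -0.0442  0.0399]
lock [ 0.4963 -0.0611  0.04  ] depthpt [ 0.4963 -0.061   0.0403]
ring [0.4789 0.0243 0.048 ] depthpt [0.4793 0.0247 0.0402]
shankA [ 0.4843 -0.015   0.047 ] depthpt [ 0.4843 -0.015   0.047 ]
shankB [ 0.49   -0.0832  0.047 ] depthpt [ 0.4901 -0.0833  0.0464]
trim [ 0.578  -0.1089  0.059 ] depthpt [ 0.5783 -0.1091  0.0583]
spig [0.5639 0.0695 0.028 ] depthpt [0.564  0.0695 0.0277]
can [ 0.6658 -0.1237  0.175 ] depthpt [ 0.6672 -0.1245  0.1734]
jar [0.673  0.0487 0.099 ] depthpt [0.673  0.0487 0.0989]
black [ 354  126   50   48 1596] [377.56203008 148.16102757] [ 0.56251959 -0.02431078  0.06      ]
125 295 306 [0.4805 0.0012 0.047 ]
140 292 307 [ 0.4812 -0.0149  0.047 ]
155 299 309 [ 0.4843 -0.0314  0.047 ]
170 300 324 [ 0.4872 -0.0483  0.047 ]
185 302 311 [ 0.4871 -0.0655  0.047 ]
200 304 324 [ 0.4911 -0.0832  0.047 ]
dialtop 1468 [ 0.56405683 -0.02420954  0.0718367 ] [ 0.56477205 -0.02457778  0.07066434]
valve rect ((535.1446533203125, -53.52783203125), (192.37599182128906, 150.3556365966797), 89.98599243164062) 0.03999485234383293
```

Call:
{"method": "arm_command", "body": {
  "moves": [
    [0.75,1.1,2.6,2.0,0,0,-1.22],
    [0.75,1.1,2.6,2.0,0,0,-1.22],
    [0.75,1.1,2.6,2.0,0,0,-1.22],
    [0.75,1.1,2.6,2.0,0,0,-1.22],
    [0.75,1.1,2.6,2.0,0,0,-1.22],
    [0.75,1.1,2.6,2.0,0,0,-1.22],
    [0.75,1.1,2.6,2.0,0,0,-1.22],
    [0.75,1.1,2.6,2.0,0,0,-1.22]
  ]
}}

```text
clock: 2.45
tool_pos: [0.5631, -0.0244, 0.1694]
tcp_rot: [0.19, 0.982, -0.0, -0.0]
contact_force: [0.7, -0.7, 0.5]
gripper_width: 0.069
grasp_force: 0.0
```

```bash
python3 -c "
from h import *
to(.5645,-.0245,.051,159)"
```

```text
t 2.45 pos [ 0.5631 -0.0244  0.1694] yaw 158.1 j1,j7 0.59 0.81 F [ 0.7 -0.7  0.5] w 0.069
d [-0.034  0.014  2.959] turn [-0.0009 -0.0007 -0.0162]
```

Call:
{"method": "arm_command", "body": {
  "moves": [
    [0.75,0,0,1.0,0,0,0],
    [0.75,0,0,1.8,0,0,0],
    [0.75,0,0,2.5,0,0,0],
    [0.75,0,0,2.95,0,0,0],
    [0.75,0,0,2.95,0,0,0],
    [0.3,0,0,2.95,0,0,0],
    [0.3,0,0,2.95,0,0,0],
    [0.3,0,0,2.95,0,0,0]
  ],
  "force": 25
}}

```text
clock: 3.25
tool_pos: [0.5642, -0.0231, 0.0532]
tcp_rot: [0.192, 0.981, -0.001, 0.001]
contact_force: [-2.9, -9.1, 4.9]
gripper_width: 0.0467
grasp_force: 4.8
```

Call:
{"method": "arm_command", "body": {
  "moves": [
    [0.3,0,0,0,0,0,0],
    [0.3,0,0,0,0,0,0]
  ]
}}

```text
clock: 3.45
tool_pos: [0.5636, -0.0247, 0.0531]
tcp_rot: [0.192, 0.981, -0.002, 0.0]
contact_force: [-1.8, -4.1, 5.6]
gripper_width: 0.043
grasp_force: 25.0
```

```bash
python3 -c "
from h import *
to(.5645,-.0245,.051,19);print(telemetry.get_state()['moment'],telemetry.get_state()['grasp_force'])"
```

```text
t 3.45 pos [ 0.5636 -0.0247  0.0531] yaw 157.8 j1,j7 0.5 0.69 F [-1.8 -4.1  5.6] w 0.043
d [-0.019  0.013  0.053] turn [3.0000e-04 5.0000e-03 2.4229e+00]
[-1.09902884  0.4577195  -0.01055826] 25.00004768371582
```

Call:
{"method": "arm_command", "body": {
  "moves": [
    [0.3,0,0,0,0,0,0.15],
    [0.3,0,0,0,0,0,0.3],
    [0.3,0,0,0,0,0,0.44],
    [0.3,0,0,0,0,0,0.58],
    [0.3,0,0,0,0,0,0.72],
    [0.3,0,0,0,0,0,0.86],
    [0.3,0,0,0,0,0,1.0],
    [0.3,0,0,0,0,0,1.0]
  ]
}}

```text
clock: 4.25
tool_pos: [0.5652, -0.0233, 0.0531]
tcp_rot: [0.639, 0.769, 0.001, 0.002]
contact_force: [3.5, -3.0, 0.4]
gripper_width: 0.0436
grasp_force: 25.0
```

```bash
python3 -c "
from h import *
to(.5645,-.0245,.051,19);print(telemetry.get_state()['moment'],telemetry.get_state()['grasp_force'])"
```

```text
t 4.25 pos [ 0.5652 -0.0233  0.0531] yaw 100.5 j1,j7 0.32 -0.15 F [ 3.5 -3.   0.4] w 0.0436
d [-0.027 -0.023  0.054] turn [ 4.400e-03 -6.000e-04  1.423e+00]
[-0.73061188 -0.68728423 -0.09231064] 24.996140599250793
```

Call:
{"method": "arm_command", "body": {
  "moves": [
    [0.3,0,0,0,0,0,0.15],
    [0.3,0,0,0,0,0,0.3],
    [0.3,0,0,0,0,0,0.44],
    [0.3,0,0,0,0,0,0.58],
    [0.3,0,0,0,0,0,0.72],
    [0.3,0,0,0,0,0,0.86],
    [0.3,0,0,0,0,0,1.0],
    [0.3,0,0,0,0,0,1.14]
  ]
}}

```text
clock: 5.05
tool_pos: [0.5675, -0.0241, 0.0532]
tcp_rot: [0.953, 0.302, 0.004, 0.002]
contact_force: [8.7, -5.3, -4.9]
gripper_width: 0.0433
grasp_force: 25.0
```

```bash
python3 -c "
from h import *
to(.5645,-.0245,.051,19);print(telemetry.get_state()['moment'],telemetry.get_state()['grasp_force'])"
```

```text
t 5.05 pos [ 0.5675 -0.0241  0.0532] yaw 35.1 j1,j7 0.1 -1.09 F [ 8.7 -5.3 -4.9] w 0.0433
d [-0.066 -0.036  0.055] turn [ 0.0052 -0.0068  0.2816]
[-1.19414034 -1.85851127  0.13136958] 24.98467057943344
```

Call:
{"method": "arm_command", "body": {
  "moves": [
    [0.3,0,0,0,0,0,0.1],
    [0.3,0,0,0,0,0,0.2],
    [0.3,0,0,0,0,0,0.25],
    [0.3,0,0,0,0,0,0.25]
  ]
}}

```text
clock: 5.45
tool_pos: [0.5677, -0.0246, 0.0532]
tcp_rot: [0.983, 0.182, 0.004, 0.002]
contact_force: [8.3, -6.8, -4.4]
gripper_width: 0.0434
grasp_force: 25.0
```

```bash
python3 -c "
from h import *
to(.5645,-.0245,.051,19);print(telemetry.get_state()['moment'],telemetry.get_state()['grasp_force'])"
```

```text
t 5.45 pos [ 0.5677 -0.0246  0.0532] yaw 21.0 j1,j7 0.06 -1.29 F [ 8.3 -6.8 -4.4] w 0.0434
d [-0.074 -0.033  0.055] turn [ 0.0051 -0.0077  0.0352]
[-1.34310177 -1.95491496 -0.2000296 ] 24.991562068462372
```

Call:
{"method": "arm_command", "body": {
  "moves": [
    [0.3,-0.05,-0.03,0,0,0,0.05],
    [0.3,-0.05,-0.03,0,0,0,0.1],
    [0.3,-0.05,-0.03,0,0,0,0.1],
    [0.3,-0.05,-0.03,0,0,0,0.1]
  ]
}}

```text
clock: 5.85
tool_pos: [0.5672, -0.025, 0.0534]
tcp_rot: [0.991, 0.135, 0.006, 0.003]
contact_force: [13.6, -8.5, -8.4]
gripper_width: 0.0436
grasp_force: 25.0
```

```bash
python3 -c "
from h import *
to(.5645,-.0245,.051,19);print(telemetry.get_state()['moment'],telemetry.get_state()['grasp_force'])
D=grab('wrist');save('d.png',np.hstack([D[0][:,:,:],]));S=grab('side');save('e.png',cv2.resize(S[0][200:350,160:380],None,fx=3.6,fy=3.6))"
```

```text
t 5.85 pos [ 0.5672 -0.025   0.0534] yaw 15.5 j1,j7 0.04 -1.37 F [13.6 -8.5 -8.4] w 0.0436
d [-0.062 -0.031  0.058] turn [ 0.007  -0.011  -0.0613]
[-1.88362515 -2.8972037   0.55538169] 24.997883141040802
```

View pics/d.png

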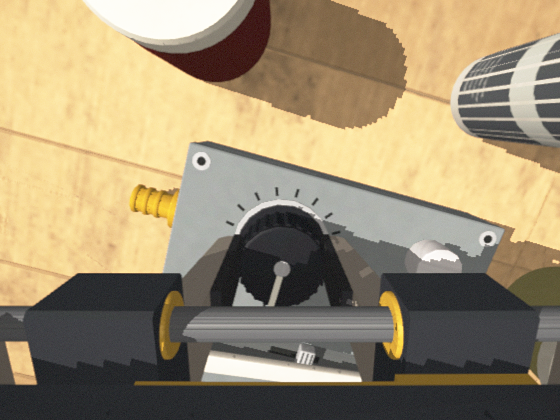

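The line in the picture runs from (282,270) to (272,305), parallel to the valve's -x direction. The moment rose to 0.55 N m, so the dial is on its stop. I'll turn it back 80 degrees.

Call:
{"method": "arm_command", "body": {
  "moves": [
    [0.3,0.05,0.03,0,0,0,-0.06],
    [0.3,0.07,0.04,0,0,0,-0.2],
    [0.3,0.07,0.04,0,0,0,-0.34],
    [0.3,0.07,0.04,0,0,0,-0.48],
    [0.3,0.07,0.04,0,0,0,-0.62],
    [0.3,0.07,0.04,0,0,0,-0.76],
    [0.3,0.07,0.04,0,0,0,-0.9],
    [0.3,0.07,0.04,0,0,0,-1.03]
  ]
}}

```text
clock: 6.75
tool_pos: [0.5661, -0.0239, 0.0532]
tcp_rot: [0.795, 0.607, 0.001, 0.002]
contact_force: [3.1, -3.3, 2.3]
gripper_width: 0.0435
grasp_force: 25.0
```

Call:
{"method": "arm_command", "body": {
  "moves": [
    [0.3,0,0,0,0,0,-0.12],
    [0.3,0,0,0,0,0,-0.24],
    [0.3,0,0,0,0,0,-0.36],
    [0.3,0,0,0,0,0,-0.4],
    [0.3,0,0,0,0,0,-0.4],
    [0.3,0,0,0,0,0,-0.4]
  ]
}}

```text
clock: 7.35
tool_pos: [0.5655, -0.0238, 0.0532]
tcp_rot: [0.661, 0.751, 0.0, 0.001]
contact_force: [0.2, -3.1, 5.4]
gripper_width: 0.0434
grasp_force: 25.0
```

```bash
python3 -c "
from h import *
to(.5645,-.0245,.051,98);print(telemetry.get_state()['moment'],telemetry.get_state()['grasp_force'])
D=grab('wrist');save('f.png',D[0][180:330,180:380].repeat(2,0).repeat(2,1))"
```

```text
t 7.35 pos [ 0.5655 -0.0238  0.0532] yaw 97.3 j1,j7 0.31 -0.19 F [ 0.2 -3.1  5.4] w 0.0434
d [-0.014 -0.027  0.055] turn [ 0.0023  0.0015 -0.0127]
[-0.85763897 -0.2137659  -0.04847704] 25.001084804534912
```

View pics/f.png

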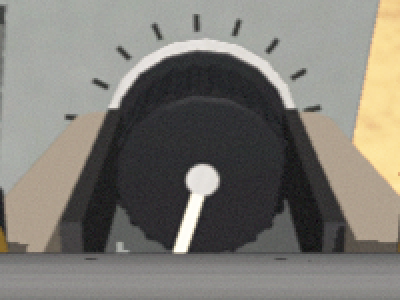

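Call:
{"method": "arm_command", "body": {
  "moves": [
    [0.75,0,0,0,0,0,0],
    [0.75,0,0,0,0,0,0],
    [0.75,0,0,0,0,0,0],
    [0.75,0,0,-0.8,0,0,0],
    [0.75,0,0,-1.8,0,0,0],
    [0.45,0,-2.0,-1.8,0,0,0],
    [0.45,-0.5,-2.0,-1.5,0,0,0],
    [0.45,-0.5,-2.0,-1.2,0,0,0]
  ]
}}

```text
clock: 8.2
tool_pos: [0.4836, -0.0553, 0.0996]
tcp_rot: [0.663, 0.749, -0.002, -0.0]
contact_force: [0.2, -0.7, 0.7]
gripper_width: 0.0468
grasp_force: 0.0
```

```bash
python3 - <<'E'
from h import *
to(.487,-.046,.042,94.8)
import pickle
D={n:grab(n) for n in("wrist","side","top")};pickle.dump(D,open("d2.pkl","wb"))
w=D["wrist"][0]; s=cv2.resize(D["side"][0][220:310,200:320],None,fx=3.3,fy=3.3,interpolation=cv2.INTER_CUBIC)
c=np.zeros((420,560+s.shape[1],3),np.uint8);c[:,:560]=w;c[:s.shape[0],560:]=s
save("g.png",cv2.resize(c,(800,int(420*800/c.shape[1]))))
E
```

```text
t 8.2 pos [ 0.4836 -0.0553  0.0996] yaw 97.0 j1,j7 0.44 -0.09 F [ 0.2 -0.7  0.7] w 0.0468
d [0.225 0.117 1.439] turn [-0.0031  0.0025  0.0387]
```

View pics/g.png

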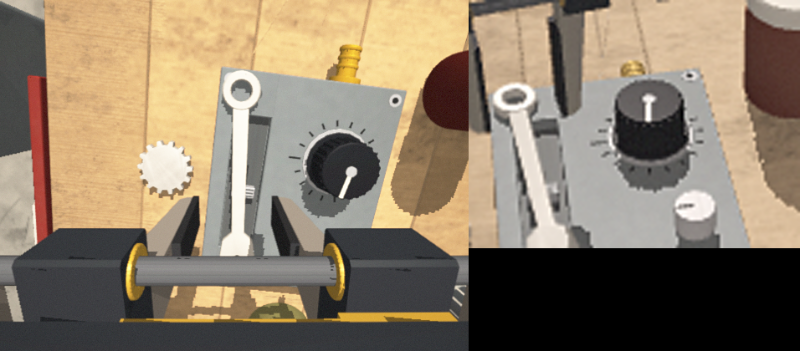

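The dial line runs from (351,171) to (342,195) in this view, and the spanner still lies undisturbed. I'll compute the dial angle and the spanner position, then descend.

```bash
python3 - <<'E'
from h import *
import pickle
p,d,m,W=pickle.load(open("d2.pkl","rb"))["wrist"]
b=cv2.inRange(p,(150,150,150),(255,255,255)); b[:, :370]=0;b[:,450:]=0;b[:185]=0;b[250:]=0
dz=np.zeros(b.shape,bool)
for v in range(185,250):
    for u in range(370,450):
        if b[v,u] and abs(pt(m,W,u,v,d[v,u])[2]-.072)<.005: dz[v,u]=1
vs,us=np.where(dz); P=np.array([onz(m,W,u,v,.072)[:2] for u,v in zip(us,vs)])
vx,vy,x0,y0=cv2.fitLine(P.astype(np.float32),cv2.DIST_L2,0,.01,.01).ravel()
a=np.degrees(np.arctan2(vy,vx)); print(len(P),"line ang",a,"dial deg",(a+180)%180)
for v in (140,170,200,230):
    us=[u for u in range(250,330) if .044<pt(m,W,u,v,d[v,u])[2]<.050]
    print(v,len(us),onz(m,W,np.mean(us),v,.047).round(4))
E
```

```text
281 line ang 80.44373 dial deg 80.443726
140 19 [0.4802 0.0029 0.047 ]
170 17 [ 0.4821 -0.017   0.047 ]
200 17 [ 0.484  -0.0377  0.047 ]
230 16 [ 0.4863 -0.0593  0.047 ]
```

The dial reads 80.4 deg, four clicks back. Next is the spanner grasp.

Call:
{"method": "arm_command", "body": {
  "moves": [
    [0.45,0.22,0.06,0.5,0,0,0.03],
    [0.45,0.22,0.06,1.0,0,0,0.03],
    [0.45,0.22,0.06,1.3,0,0,0.03],
    [0.45,0.22,0.06,1.42,0,0,0.03],
    [0.45,0.22,0.06,1.42,0,0,0.03]
  ]
}}

```text
clock: 8.85
tool_pos: [0.4889, -0.043, 0.0427]
tcp_rot: [0.672, 0.74, -0.0, -0.0]
contact_force: [-0.1, -0.0, -0.4]
gripper_width: 0.0413
grasp_force: 0.0
```

```bash
python3 -c "
from h import *
to(.485,-.046,.042,95.4)"
```

```text
t 8.85 pos [ 0.4889 -0.043   0.0427] yaw 95.5 j1,j7 0.37 -0.2 F [-0.1 -0.  -0.4] w 0.0413
d [-0.065 -0.103  0.017] turn [-0.0008 -0.0005  0.0014]
```

Call:
{"method": "arm_command", "body": {
  "moves": [
    [0.45,-0.06,-0.1,0.02,0,0,0],
    [0.45,-0.06,-0.1,0.02,0,0,0],
    [0.0,-0.06,-0.1,0.02,0,0,0],
    [0.0,-0.06,-0.1,0.02,0,0,0],
    [0.0,-0.06,-0.1,0.02,0,0,0],
    [0.0,-0.06,-0.1,0.02,0,0,0],
    [0.0,-0.06,-0.1,0.02,0,0,0]
  ],
  "force": 30
}}

```text
clock: 9.55
tool_pos: [0.4851, -0.0463, 0.0424]
tcp_rot: [0.673, 0.74, 0.0, 0.0]
contact_force: [0.7, 0.6, 0.8]
gripper_width: 0.0108
grasp_force: 30.0
```

Call:
{"method": "arm_command", "body": {
  "moves": [
    [0.0,0,0,-0.2,0,0,0],
    [0.0,0,0,-0.5,0,0,0],
    [0.0,0,0,-1,0,0,0],
    [0.0,0,0,-1.5,0,0,0],
    [0.0,0,0,-1.5,0,0,0]
  ]
}}

```text
clock: 10.05
tool_pos: [0.487, -0.0463, 0.1051]
tcp_rot: [0.673, 0.74, 0.002, 0.002]
contact_force: [0.6, 1.4, -1.3]
gripper_width: 0.0109
grasp_force: 30.0
```

```bash
python3 -c "
from h import *
import pickle
to(.46,.165,.06,95)
D={n:grab(n) for n in('wrist','side','top')};pickle.dump(D,open('d3.pkl','wb'))
save('h.png',D['side'][0])"
```

```text
t 10.05 pos [ 0.487  -0.0463  0.1051] yaw 95.4 j1,j7 0.43 -0.13 F [ 0.6  1.4 -1.3] w 0.0109
d [ 5.325 -0.177  1.12 ] turn [0.0054 0.0014 0.0076]
```

View pics/h.png

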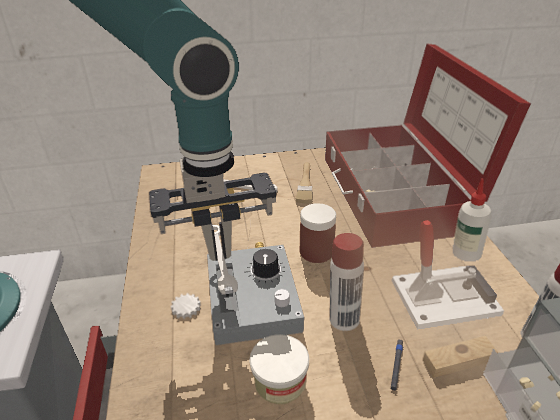

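The spanner is held at (222,255) and lifted clear. I'll carry it to the free bench.

Call:
{"method": "arm_command", "body": {
  "moves": [
    [0.0,5.3,-0.2,0.0,0,0,0],
    [0.0,5.3,-0.2,0.0,0,0,0],
    [0.0,5.3,-0.2,0.0,0,0,0],
    [0.0,5.3,-0.2,0.0,0,0,0],
    [0.0,5.3,-0.2,0.0,0,0,0],
    [0.0,5.3,-0.2,1.0,0,0,0],
    [0.0,5.3,-0.2,1.5,0,0,0],
    [0.0,5.3,-0.2,1.5,0,0,0]
  ]
}}

```text
clock: 11.0
tool_pos: [0.4541, 0.1625, 0.0391]
tcp_rot: [0.673, 0.74, -0.003, -0.002]
contact_force: [-0.4, 0.2, -0.6]
gripper_width: 0.011
grasp_force: 30.0
```

```bash
python3 -c "
from h import *
to(.46,.165,.004,95)"
```

```text
t 11.0 pos [0.4541 0.1625 0.0391] yaw 95.5 j1,j7 -0.03 -0.67 F [-0.4  0.2 -0.6] w 0.011
d [0.049 0.16  0.876] turn [-0.0073  0.002   0.0079]
```

Call:
{"method": "arm_command", "body": {
  "moves": [
    [0.0,0,0,0.3,0,0,0],
    [0.0,0,0,0.6,0,0,0],
    [0.0,0,0,0.8,0,0,0],
    [0.0,0,0,0.88,0,0,0],
    [0.0,0,0,0.9,0,0,0],
    [0.0,0,0,0.9,0,0,0]
  ]
}}

```text
clock: 11.6
tool_pos: [0.4571, 0.1641, 0.0065]
tcp_rot: [0.673, 0.74, 0.0, 0.0]
contact_force: [0.4, -0.7, -1.1]
gripper_width: 0.0105
grasp_force: 30.0
```

```bash
python3 -c "
from h import *
to(.46,.165,.003,95)"
```

```text
t 11.6 pos [0.4571 0.1641 0.0065] yaw 95.4 j1,j7 -0.07 -0.72 F [ 0.4 -0.7 -1.1] w 0.0105
d [0.016 0.074 0.086] turn [ 0.0004 -0.0001  0.0077]
```

Call:
{"method": "arm_command", "body": {
  "moves": [
    [0.0,0,0,0.06,0,0,0],
    [0.0,0,0,0.1,0,0,0],
    [0.0,0,0,0.1,0,0,0],
    [0.35,0,0,0.1,0,0,0],
    [0.35,0,0,0.1,0,0,0],
    [0.35,0,0,0.1,0,0,0]
  ]
}}

```text
clock: 12.2
tool_pos: [0.4569, 0.164, 0.0023]
tcp_rot: [0.673, 0.74, 0.0, 0.0]
contact_force: [0.4, 0.0, 0.1]
gripper_width: 0.0316
grasp_force: 0.0
```

Call:
{"method": "arm_command", "body": {
  "moves": [
    [0.35,0,0,-0.2,0,0,0],
    [0.35,0,0,-1,0,0,0],
    [0.35,0,0,-2,0,0,0],
    [0.0,0,0,-3,0,0,0],
    [0.0,0,0,-3,0,0,0]
  ]
}}

```text
clock: 12.7
tool_pos: [0.4601, 0.1655, 0.1274]
tcp_rot: [0.673, 0.74, 0.004, 0.003]
contact_force: [0.8, 0.5, 0.2]
gripper_width: 0.0181
grasp_force: 0.0
```

```bash
python3 - <<'E'
from h import *
import pickle
to(.490,-.09,.08,180)
D={n:grab(n) for n in('wrist','side','top')};pickle.dump(D,open('d4.pkl','wb'))
p,d,m,W=D['top']
save('i.png',np.vstack([cv2.resize(D['wrist'][0],(400,300)),cv2.resize(p[150:310,140:400],(400,246))]))
E
```

```text
t 12.7 pos [0.4601 0.1655 0.1274] yaw 95.4 j1,j7 0.06 -0.58 F [0.8 0.5 0.2] w 0.0181
d [-6.432  0.127  1.176] turn [ 0.009   0.0058 -1.4758]
```

View pics/i.png

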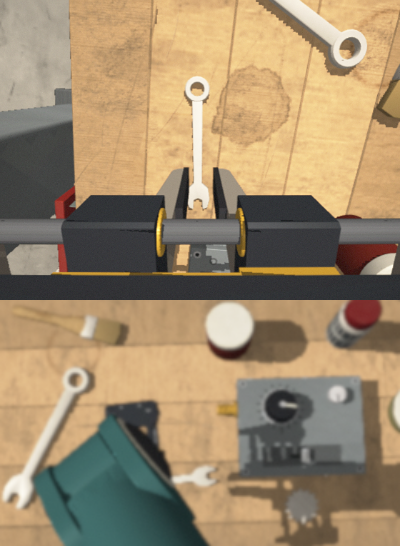

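The spanner lies flat on the bench: ring (197,88) and jaw (200,195) in the upper picture, with the jaw well clear of the valve. In the lower picture the dial line points at -y, as it should. Next is the lock: closed fingers, turned to fit the slot.

Call:
{"method": "arm_command", "body": {
  "moves": [
    [0.0,-6.4,0.1,0.3,0,0,-1.48],
    [0.0,-6.4,0.1,0.3,0,0,-1.48],
    [0.0,-6.4,0.1,0.3,0,0,-1.48],
    [0.0,-6.4,0.1,0.3,0,0,-1.48],
    [0.0,-6.4,0.1,0.3,0,0,-1.48],
    [0.0,-6.4,0.1,0.3,0,0,-1.48],
    [0.0,-6.4,0.1,0.3,0,0,-1.48],
    [0.0,-6.4,0.1,0.3,0,0,-1.48]
  ]
}}

```text
clock: 13.65
tool_pos: [0.4838, -0.0915, 0.1085]
tcp_rot: [0.165, 0.986, 0.0, -0.002]
contact_force: [0.3, -0.1, 0.6]
gripper_width: 0.0003
grasp_force: 0.0
```

Call:
{"method": "arm_command", "body": {
  "moves": [
    [0.0,0,0,0,0,0,-0.14],
    [0.0,0,0,0,0,0,-0.26],
    [0.0,0,0,0,0,0,-0.28],
    [0.0,0,0,0,0,0,-0.28]
  ]
}}

```text
clock: 14.05
tool_pos: [0.4844, -0.0903, 0.1092]
tcp_rot: [0.029, 1.0, 0.001, -0.001]
contact_force: [-0.0, -0.4, -1.3]
gripper_width: 0.0003
grasp_force: 0.0
```

```bash
python3 - <<'E'
from h import *
import pickle
to(.490,-.0895,.06,180)
D={n:grab(n) for n in('wrist','side','top')};pickle.dump(D,open('d5.pkl','wb'))
p,d,m,W=D['side']
c=cv2.resize(p[230:330,190:320],(520,400),interpolation=cv2.INTER_CUBIC); save('j.png',c)
# slot from first wrist view: floor points by depth
p,d,m,W=pickle.load(open('d2.pkl','rb'))['wrist']
P=np.array([pt(m,W,u,v,d[v,u]) for v in range(80,300) for u in range(250,340)])
F=P[(P[:,2]>.027)&(P[:,2]<.0345)]
q=np.percentile(F,[1,50,99],axis=0); print(q.round(4))
E
```

```text
t 14.05 pos [ 0.4844 -0.0903  0.1092] yaw 176.7 j1,j7 0.77 1.2 F [-0.  -0.4 -1.3] w 0.0003
d [-0.142  0.026  1.231] turn [ 0.0011 -0.0021 -0.0578]
[[ 0.4753 -0.1088  0.0298]
 [ 0.4962 -0.0453  0.0315]
 [ 0.5051  0.0039  0.0335]]
```

View pics/j.png

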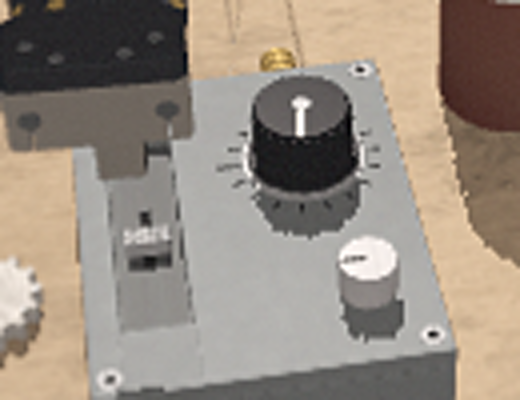

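The lock's thumb piece shows at (148,238) in the slot, which runs from (120,180) to (195,325). The slot is now uncovered.

Call:
{"method": "arm_command", "body": {
  "moves": [
    [0.0,-0.14,0.02,0.6,0,0,-0.06],
    [0.0,-0.14,0.02,1.0,0,0,-0.06],
    [0.0,-0.14,0.02,1.23,0,0,-0.06],
    [0.0,-0.14,0.02,1.23,0,0,-0.06]
  ]
}}

```text
clock: 14.6
tool_pos: [0.4895, -0.0897, 0.0598]
tcp_rot: [-0.002, 1.0, 0.0, -0.001]
contact_force: [-0.4, 0.5, 0.5]
gripper_width: 0.0004
grasp_force: 0.0
```

```bash
python3 - <<'E'
from h import *
import pickle
to(.490,-.0895,.033,180)
p,d,m,W=pickle.load(open('d5.pkl','rb'))['side']
for u,v in((227,288.5),(227,290)): print(onz(m,W,u,v,.04).round(4))
print([pt(m,W,227,v,d[v,227]).round(3).tolist() for v in range(286,300,2)])
E
```

```text
t 14.6 pos [ 0.4895 -0.0897  0.0598] yaw -179.8 j1,j7 0.71 1.18 F [-0.4  0.5  0.5] w 0.0004
d [-0.013  0.003  0.67 ] turn [ 0.0006 -0.0029  0.0036]
[ 0.4913 -0.0634  0.04  ]
[ 0.491 -0.067  0.04 ]
[[0.492, -0.047, 0.03], [0.491, -0.065, 0.043], [0.491, -0.065, 0.038], [0.491, -0.068, 0.036], [0.49, -0.068, 0.031], [0.49, -0.073, 0.031], [0.489, -0.079, 0.032]]
```

Call:
{"method": "arm_command", "body": {
  "moves": [
    [0.0,0,0,0.3,0,0,0],
    [0.0,0,0,0.55,0,0,0],
    [0.0,0,0,0.65,0,0,0],
    [0.0,0,0,0.65,0,0,0]
  ]
}}

```text
clock: 15.0
tool_pos: [0.4903, -0.0899, 0.0345]
tcp_rot: [-0.002, 1.0, 0.0, -0.001]
contact_force: [-0.5, -0.8, 0.2]
gripper_width: 0.0006
grasp_force: 0.0
```

Call:
{"method": "arm_command", "body": {
  "moves": [
    [0.0,0,0.15,0,0,0,0],
    [0.0,0,0.28,0,0,0,0],
    [0.0,0,0.36,0,0,0,0],
    [0.0,0,0.42,0,0,0,0],
    [0.0,0,0.42,0,0,0,0]
  ]
}}

```text
clock: 15.5
tool_pos: [0.491, -0.073, 0.0354]
tcp_rot: [-0.002, 1.0, -0.0, 0.0]
contact_force: [0.1, -1.4, 0.8]
gripper_width: 0.0008
grasp_force: 0.7
```

```bash
python3 - <<'E'
from h import *
to(.490,-.0715,.033,180)
E
```

```text
t 15.5 pos [ 0.491  -0.073   0.0354] yaw -179.7 j1,j7 0.65 1.11 F [ 0.1 -1.4  0.8] w 0.0008
d [0.025 0.037 0.059] turn [-0.0003  0.0006  0.0047]
```

Contact is light at 1.4 N, so I'll keep pushing in small steps until the force rises at the end stop.

Call:
{"method": "arm_command", "body": {
  "moves": [
    [0.0,0,0.06,0,0,0,0],
    [0.0,0,0.12,0,0,0,0],
    [0.0,0,0.12,0,0,0,0]
  ]
}}

```text
clock: 15.8
tool_pos: [0.4909, -0.0681, 0.0353]
tcp_rot: [-0.002, 1.0, 0.0, 0.0]
contact_force: [0.3, -0.3, 2.6]
gripper_width: 0.0004
grasp_force: 1.2
```

Call:
{"method": "arm_command", "body": {
  "moves": [
    [0.0,0,0.06,0,0,0,0],
    [0.0,0,0.12,0,0,0,0],
    [0.0,0,0.12,0,0,0,0]
  ]
}}

```text
clock: 16.1
tool_pos: [0.4909, -0.0668, 0.0353]
tcp_rot: [-0.001, 1.0, -0.002, -0.0]
contact_force: [1.2, -9.1, 4.8]
gripper_width: 0.0004
grasp_force: 4.5
```

```bash
python3 - <<'E'
from h import *
to(.490,-.0715,.033,180)
E
```

```text
t 16.1 pos [ 0.4909 -0.0668  0.0353] yaw -179.9 j1,j7 0.63 1.09 F [ 1.2 -9.1  4.8] w 0.0004
d [ 0.022 -0.118  0.057] turn [-0.0046 -0.0004  0.0025]
```

Call:
{"method": "arm_command", "body": {
  "moves": [
    [0.0,0,0.06,0,0,0,0],
    [0.0,0,0.08,0,0,0,0],
    [0.0,0,0.08,0,0,0,0]
  ]
}}

```text
clock: 16.4
tool_pos: [0.4908, -0.0665, 0.0353]
tcp_rot: [-0.0, 1.0, -0.004, -0.0]
contact_force: [1.2, -15.1, 4.3]
gripper_width: 0.0003
grasp_force: 6.8
```

Call:
{"method": "arm_command", "body": {
  "moves": [
    [0.0,0,-0.4,0,0,0,0],
    [0.0,0,-0.4,-0.6,0,0,0],
    [0.0,0,-0.4,-1.5,0,0,0],
    [0.0,-1,-0.4,-2.5,0,0,0],
    [0.0,-3,-0.4,-3.5,0,0,0],
    [0.0,-3,-0.4,-3.5,0,0,0],
    [0.0,-3,-0.4,-3.5,0,0,0]
  ]
}}

```text
clock: 17.1
tool_pos: [0.6163, -0.0745, 0.178]
tcp_rot: [-0.002, 1.0, 0.001, 0.004]
contact_force: [0.5, 0.7, -0.2]
gripper_width: 0.0005
grasp_force: 0.0
```

```bash
python3 - <<'E'
from h import *
import pickle
to(.490,-.0715,.033,180)
D={n:grab(n) for n in('wrist','side','top')};pickle.dump(D,open('d6.pkl','wb'))
p,d,m,W=D['side']
c=np.vstack([cv2.resize(p[230:330,190:320],(520,400),interpolation=cv2.INTER_CUBIC),cv2.resize(D['top'][0][130:300,130:390],(520,200))]); save('k.png',c)
for u in (226,227,228): print([pt(m,W,u,v,d[v,u])[1:].round(3).tolist() for v in range(270,296,2)])
# spanner flatness by depth of bright points
p,d,m,W=D['top']
P=np.array([pt(m,W,u,v,d[v,u]) for v in range(150,310) for u in range(200,290) if p[v,u].min()>150 and d[v,u]>0])
P=P[(P[:,0]<.52)&(P[:,0]>.40)&(P[:,1]>.05)&(P[:,1]<.28)]; print(len(P),P.min(0).round(3),P.max(0).round(3),np.median(P,0))
E
```

```text
t 17.1 pos [ 0.6163 -0.0745  0.178 ] yaw -179.8 j1,j7 0.64 1.26 F [ 0.5  0.7 -0.2] w 0.0005
d [3.187 0.079 3.599] turn [0.0024 0.008  0.0039]
[[-0.006, 0.031], [-0.013, 0.032], [-0.017, 0.031], [-0.023, 0.032], [-0.027, 0.031], [-0.034, 0.032], [-0.047, 0.04], [-0.052, 0.04], [-0.056, 0.039], [-0.054, 0.032], [-0.06, 0.033], [-0.064, 0.032], [-0.068, 0.031]]
[[-0.006, 0.03], [-0.015, 0.034], [-0.018, 0.032], [-0.023, 0.032], [-0.026, 0.03], [-0.033, 0.032], [-0.045, 0.038], [-0.051, 0.039], [-0.056, 0.038], [-0.056, 0.034], [-0.059, 0.032], [-0.063, 0.031], [-0.069, 0.032]]
[[-0.007, 0.032], [-0.012, 0.031], [-0.018, 0.031], [-0.024, 0.032], [-0.029, 0.032], [-0.034, 0.032], [-0.045, 0.038], [-0.052, 0.039], [-0.055, 0.038], [-0.052, 0.03], [-0.06, 0.032], [-0.063, 0.03], [-0.069, 0.032]]
471 [ 0.436  0.078 -0.003] [0.478 0.25  0.013] [0.45732439 0.15881446 0.0078171 ]
```

View pics/k.png

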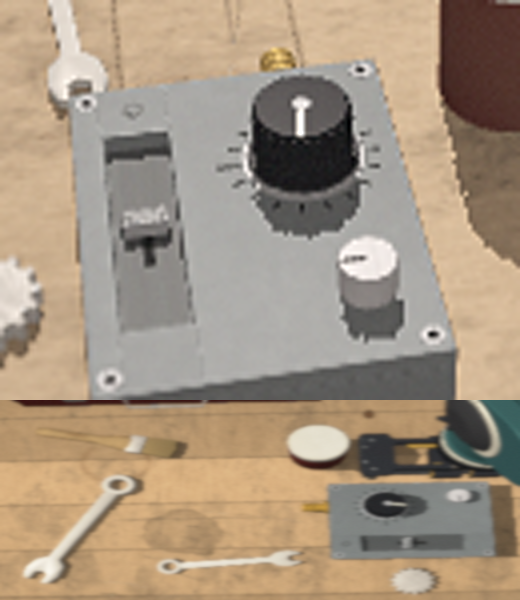

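The lock face moved from y about -0.066 to about -0.054, which is the full 12 mm, against a firm stop. The dial line at (300,118) is unchanged and the spanner lies flat and clear. I'm handing the job in.

```bash
python3 -c "
from h import *
print(workorder.finish_job())"
```

```text
the job is handed in; nothing more can be done
None
```

I handed the job in at about 17 s; the hand-in returned no verdict. By my own measurements, the dial went to its stop and now rests four clicks back (80.4°), the lock moved its full 12 mm to a firm stop, and the spanner lies flat on the bench about 38 mm clear of the valve.

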